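# Open the push-and-turn bottle of sanitiser

## Robot

A 6-joint arm with a two-finger parallel gripper is mounted at the origin on a cart in front of the work surface, level with it; the furniture and walls round the work are solid. World frame = base frame: x ahead of the robot, y to its left, z up, the work surface at z = 0. Lengths are in mm, angles in degrees, forces in N, time in s.
With the tool pointing down it reaches from about 400 to 825 mm from the base axis. Payload 7 kg.
Tool frame: the origin (TCP) lies at the very end of the fingers, on their centre line; the grasp point (between the pads) lies 19 mm behind it; z points along the fingers, y is the direction in which the jaws open and shut (so a half turn about z gives the same grasp; the last joint's range is limited). The gripper opens to 85 mm and grips with 20 to 120 N. Pads are 22 mm wide; open, the fingers measure 114 mm over their backs; the gripper's body (76 mm by 85 mm) begins 54 mm behind the grasp point. The pads swing forward as they close: fully open they stand 13 mm farther back than shut.
Start: joints at [81.71, 20.546, 0.682, 0, -70.136, -16.507], TCP at [283.11, 612.735, 231.302] pointing down, gripper open.
Joint ranges: [-176.03, 176.03], [-82.01, 121.73], [-58.28, 71.71], [-173.87, 95.51], [-174.79, -0.11], [-173.66, 173.66]. Speed limits (degrees/s): [136.94, 136.94, 172.46, 180, 180, 180].

## Interface

Orientations are given as [roll, pitch, yaw] about the fixed x, y, z axes, in that order (R = Rz(yaw) Ry(pitch) Rx(roll)).
In Python, from workcell import ctrl gives the robot as it stands.
- The arm moves only by the shell command python3 -m handwheel 'ROWS' [FORCE]. ROWS is a JSON object of lists of equal length, an entry for each row: "linear": the shift along the tool's x, y, z in cm, a list of three; "twist": the turn about the tool's z in degrees; "hand": the closure, from 0 (fully open) to 1 (shut). In form: {"linear": [[tx, ty, tz], ...], "twist": [twist, ...], "hand": [hand, ...]}. A call has 1 to 12 rows; each row shifts and turns the commanded pose from where the row before left it, along the tool's axes as they then stand; what a row does not reach is not made up. A row lasts 1/8 s, in which the tool goes at most 62.5 mm and 10.7 degrees, less where a joint would pass 70% of its speed; a pose out of reach is approached as far as the arm can. A call is refused whole if a number of a shift passes 6.25 or a number of a turn 10.7, either way. A call with a gripper value outside its range is refused whole. The fingers move at their own pace and stop on an object; FORCE is the grip in N (left out, the last holds). Time passes only in rows, so rows that do not move let the fingers close. It gives the time, the measured TCP pose, the force and the opening at its end, in the units of the state.
- ctrl.read_state(): the state, without advancing time (a new reading comes with each control period).
- ctrl.read_camera(name): name is "side" or "top"; returns the picture (384x512x3 uint8, red, green, blue); there is no depth.
- ctrl.get_calibration(name): a dict with "fov_y" (degrees; the focal length in pixels is half the picture's height over the tangent of half this angle, whatever the lens; pixels are square), "cx", "cy" (the principal point, pixels), "extrinsics" (4x4, takes a point from world to camera coordinates). Camera axes: x right, y down, z forward; pixel columns grow to the right and rows downward; lengths in mm; the calibration is good to about 2 mm. A picture is of the moment at which its call begins. get_calibration takes no time and is no camera call.
- ctrl.job_done(): hands the job in, once; it reports no verdict.
The state is a dict: "t": time; "qpos": joint angles; "qvel": joint speeds; "joint_efforts": joint torques, N m; "tool_pos": TCP position; "tcp_rot": TCP orientation; "contact_force": force on the tool from outside, world axes, zero at the start; "moment": the same for the moment, N m; "width": finger opening in mm.
Only numpy, scipy, OpenCV 4.12 (cv2) and the standard library are available. Lean on these libraries where they do the work, as an engineer would, in place of code of your own. Each camera call takes 0.05 s, during which the arm holds its last target. There are 200 camera calls.

## Task

Open the cleaner bottle that stands fixed in the steel tray: push its safety cap down and, keeping it pushed, twist it anticlockwise until it is free, then lift it off. Finish still holding the cap in the gripper, level and motionless straight above the bottle's mouth with a clear gap of about 8 cm under it; do not put it down or let it go. Leave the other things round it where they are.

Things in the scene. Friction and masses are not known exactly. Their poses are not given: they have to be found in the camera images.
- cap_center (a point): Centre (half-way up) of the loose grey ribbed cap: an upturned cup, 53 mm across, 34 mm tall, 30 g, z up its axis. Starts 4 mm below bottle_mouth, x along the bottle's x. Push it down at least 6 mm, best to its hard stop 8 mm down, and keep it so while turning anticlockwise from above (+ about z). Free to lift from 0.95 rad on; turn it 1.1 to 1.5 rad. Round: grip it in any direction. 2 mm of sideways play.
- bottle_mouth (a point): Centre of the rim of the white bottle's neck, 157 mm above the work surface; axes turn with the bottle, z up. Neck 29 mm in diameter, 40 mm over its two ledges, under which two lugs in the cap are caught behind teeth 4.5 mm deep. Clockwise the cap is blocked; anticlockwise, once pushed down, it turns up to 2.4 rad.
- bottle_foot (a point): Centre of the underside of the fixed bottle and tray, on the work surface below the mouth. Tray: steel, 100 x 100 x 34 mm, with ears reaching 70 mm either way along x. The bottle is square, 82 x 82 mm, up to 107 mm above the surface; the shoulder narrows from 36 mm radius at 100 mm height to 22 mm at 120 mm and 16 mm at 125 mm.
- seal (a joint): Grey sprung seal disc in the bottle's mouth, under the cap: travel in m, 0 with the cap closed, growing as the cap is pushed down (0.008 at the hard stop), -0.002 with the cap off. It pushes the cap up with 3.5 N at 0 and 6.3 N at 0.008.
- spice_jar_center (a point): Centre (half-way up) of a standing spice jar, 44 mm in diameter, 105 mm tall, beyond the bottle; to be left alone.
- timer_center (a point): Centre (half-way up) of a round red and white kitchen timer, 62 mm in diameter, 54 mm tall, to the right of the bottle; to be left alone.
- tub_center (a point): Centre (half-way up) of an open white tub, 120 mm in diameter, 72 mm tall, beyond the bottle to the left; to be left alone.
Things that resemble listed ones, but are neither listed nor needed, are in the scene too. There is more than one size of the part that bears cap_center; the job needs the middle-sized.

How it is judged (in metres and radians):
On the way, in this order (a step that is already met when the one before it is completed fails the run):
1. the cap is pushed down at least 4 mm, before it is turned (less than 0.3 rad) (z of cap_center in the frame of bottle_mouth below -0.008 m and angle between the x axis of cap_center and the x axis of bottle_mouth, either way round below 0.3 rad), for 0.1 s.
2. the cap, still pushed down at least 3.5 mm, is turned past the teeth (0.4 to 0.8 rad) (z of cap_center in the frame of bottle_mouth below -0.0075 m and angle between the x axis of cap_center and the x axis of bottle_mouth, either way round between 0.4 and 0.8 rad), for 0.05 s.
3. the cap is turned at least 0.85 rad, still on the neck (angle between the x axis of cap_center and the x axis of bottle_mouth, either way round above 0.85 rad and z of cap_center in the frame of bottle_mouth below 0.006 m), for 0.05 s.
At the end, for the whole second after the job is handed in: The cap is held in the fingers (at least 2 N), at rest (under 20 mm/s), level within 0.2 rad, its axis within 20 mm of the mouth's, its lower edge 50 to 140 mm above the mouth's rim, touching nothing of the bottle (z of cap_center in the frame of bottle_mouth between 0.067 and 0.157 m and horizontal distance between cap_center and bottle_mouth below 0.02 m and angle between cap_center's own z axis and vertical below 0.2 rad and contact force between the fingers and safety_cap above 2 N and contact force between safety_cap and bottle below 0.05 N and linear speed of safety_cap below 0.02 m/s); the arm keeps its last pose, push and grip.
It fails at once if the spice jar is moved more than 15 mm (distance of spice_jar_center from where it was at the start of the episode above 0.015 m).
It fails at once if the timer is moved more than 15 mm (distance of timer_center from where it was at the start of the episode above 0.015 m).
It fails at once if the loose tub is moved more than 15 mm (distance of tub_center from where it was at the start of the episode above 0.015 m).
It also fails if it takes over 35 s, if anything falls off the work surface, if the arm or the gripper's body presses on something with over 40 N, if the wrist force passes 120 N, or if a joint passes its speed limit or range.

## Working session

There is one attempt and no reset: what is moved stays moved. The work goes in short steps, Python scripts to look and compute and a shell command to move; the robot and the scene stay as the last step left them, time stands still between calls to the robot, and variables do not carry over. Pictures are saved under pics/ and viewed, about 8 in all and at most 12, crops included, and the job is handed in when it is done.

```bash
mkdir -p pics; ls; python3 - <<'E'
from workcell import ctrl
import cv2
for n in("side","top"):
    im=ctrl.read_camera(n); cv2.imwrite(f"pics/{n}0.png",im[:,:,::-1]); c=ctrl.get_calibration(n); print(n,c)
print(ctrl.read_state())
E
```

```text
pics
side {'fov_y': 56.512496780463856, 'cx': 257.87098955808636, 'cy': 199.35086246131084, 'extrinsics': array([[ 9.08216802e-01, -4.18498635e-01, -1.06453604e-03,
        -5.61693108e+02],
       [-2.46746923e-01, -5.33426906e-01, -8.09056050e-01,
         2.18889025e+02],
       [ 3.38021001e-01,  7.35060969e-01, -5.87730529e-01,
         7.49381150e+02],
       [ 0.00000000e+00,  0.00000000e+00,  0.00000000e+00,
         1.00000000e+00]])}
top {'fov_y': 52.37578460880157, 'cx': 257.4570189958641, 'cy': 193.41957346916578, 'extrinsics': array([[-1.81390282e-02, -9.99286872e-01,  3.31168180e-02,
        -3.19893420e+01],
       [-9.93444938e-01,  1.42742973e-02, -1.13416931e-01,
         6.17560118e+02],
       [ 1.12863331e-01, -3.49570081e-02, -9.92995406e-01,
         9.02382004e+02],
       [ 0.00000000e+00,  0.00000000e+00,  0.00000000e+00,
         1.00000000e+00]])}
{'t': 0.1, 'qpos': array([ 8.17098360e+01,  2.05883173e+01,  6.40729804e-01, -1.47353393e-02,
       -7.01361444e+01, -1.65079326e+01]), 'qvel': array([-0.0191839 , -0.06314913,  0.13624359,  0.0934165 ,  0.05213766,
       -0.00773117]), 'joint_efforts': array([-2.89921627e-03, -5.84762335e+01,  2.94109243e+01,  6.95434928e+00,
       -3.11610325e-03,  2.12805730e-06]), 'tool_pos': array([282.96285583, 612.37672814, 230.46864589]), 'tcp_rot': array([ 1.79915783e+02, -1.05120846e-02, -2.48031059e+01]), 'contact_force': array([-0.12955276,  0.74323057, -0.55809253]), 'moment': array([ 0.01501576,  0.01609525, -0.02185995]), 'width': 85.637025187562}
```

View pics/side0.png

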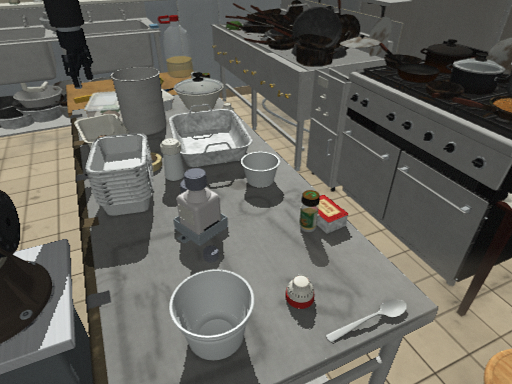

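View pics/top0.png

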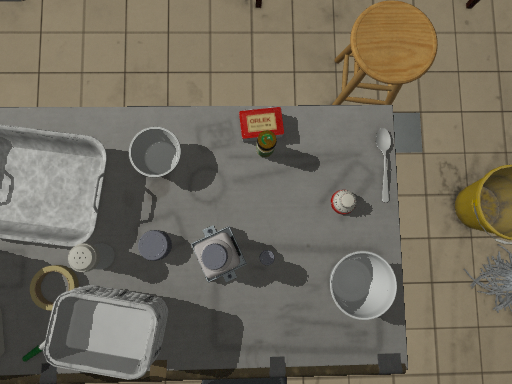

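The side view shows the bottle in its tray, with the cap at about (195,180). The top view shows the bottle's cap at about (214,256), with a larger loose cap at (154,245) and a smaller one at (267,258). The one on the bottle must be the middle-sized cap, so I'll measure it in both views.

```bash
cat > h.py <<'E'
import numpy as np, cv2
from workcell import ctrl
def ray(n,u,v):
    c=ctrl.get_calibration(n); f=192/np.tan(np.radians(c['fov_y']/2)); E=c['extrinsics']; R,t=E[:3,:3],E[:3,3]
    d=R.T@np.array([(u-c['cx'])/f,(v-c['cy'])/f,1]); return -R.T@t,d/np.linalg.norm(d)
def plane(n,u,v,z):
    o,d=ray(n,u,v); return o+d*(z-o[2])/d[2]
def tri(p,q):
    (a,d),(b,e)=ray("top",*p),ray("side",*q)
    s=np.linalg.lstsq(np.c_[d,-e],b-a,rcond=None)[0]; P,Q=a+s[0]*d,b+s[1]*e
    return (P+Q)/2,np.linalg.norm(P-Q)
E
python3 - <<'E'
import cv2,numpy as np
from h import *
out=[]
for n,(x,y,w,h) in {"top":(170,210,90,90),"side":(160,155,90,90)}.items():
    im=cv2.imread(f"pics/{n}0.png"); c=im[y:y+h,x:x+w]
    b,g,r=[c[:,:,i].astype(int) for i in range(3)]
    m=((b-r>8)&(b>70)&(b<150)).astype(np.uint8)*255
    m=cv2.morphologyEx(m,cv2.MORPH_OPEN,np.ones((3,3)))
    k,l,s,ce=cv2.connectedComponentsWithStats(m)
    for i in range(1,k):
        if s[i,4]>60: print(n,s[i]+[x,y,0,0,0],ce[i]+[x,y])
    out.append(np.vstack([cv2.resize(q,(390,390),interpolation=0) for q in(c,)]));out.append(cv2.cvtColor(cv2.resize(m,(390,390),interpolation=0),cv2.COLOR_GRAY2BGR))
cv2.imwrite("pics/c.png",cv2.resize(np.vstack([np.hstack(out[:2]),np.hstack(out[2:])]),(600,600)))
print(im[180,195],cv2.imread("pics/top0.png")[256,215])
E
```

```text
side [185 168  19  11 154] [193.77272727 173.04545455]
[61 56 53] [110 105 103]
```

View pics/c.png

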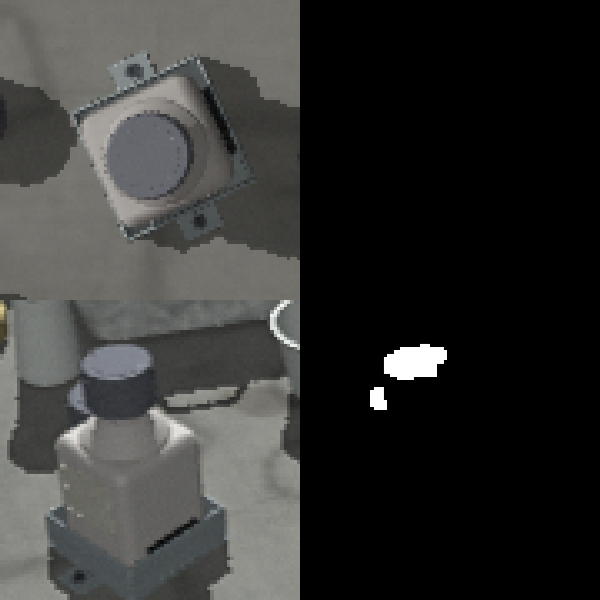

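The crop shows the cap disc in the top view at about (149,155) in the crop, which is (214.6,256.5) in the image. The side view shows the cap's top ellipse at about (195,173). I'll refine both with masks.

```bash
python3 - <<'E'
import cv2
from h import *
P={}
for n,(x,y,w,h),seed in [("top",(170,210,90,90),(215,256)),("side",(160,155,90,90),(195,173))]:
    im=cv2.imread(f"pics/{n}0.png"); c=im[y:y+h,x:x+w].astype(int)
    b,r=c[:,:,0],c[:,:,2]; s=c[seed[1]-y,seed[0]-x]
    m=((b-r>2)&(abs(c-s).max(2)<22)).astype(np.uint8); m=cv2.morphologyEx(m,cv2.MORPH_OPEN,np.ones((3,3)))
    cs,_=cv2.findContours(m,cv2.RETR_EXTERNAL,cv2.CHAIN_APPROX_NONE)
    k=max(cs,key=cv2.contourArea); e=cv2.fitEllipse(k); P[n]=(e[0][0]+x,e[0][1]+y)
    cal=ctrl.get_calibration(n); f=192/np.tan(np.radians(cal['fov_y']/2))
    pt=plane(n,*P[n],170); z=(cal['extrinsics']@np.r_[pt,1])[2]
    print(n,s,P[n],e[1:],"on z=170",pt.round(1),"diam mm",(np.array(e[1])+1)*z/f)
print(tri(P["top"],P["side"]))
for u,v in((210.5,231.5),(230,276)): print("ear hole z34",plane("top",u,v,34).round(1))
for n in [(154,245),(267,258),(266,145),(343,202),(155,153),(362,285)]: print(n,plane("top",*n,40).round())
E
```

```text
top [110 105 103] (213.4434814453125, 256.3080825805664) ((23.155364990234375, 24.160953521728516), 4.836797714233398) on z=170 [475.6  53.6 170. ] diam mm [48.59379962 50.61676088]
side [143 131 128] (194.33810806274414, 173.04948616027832) ((9.345495223999023, 19.48768424987793), 82.73789978027344) on z=170 [475.6  49.3 170. ] diam mm [24.51445586 48.54716186]
(array([476.06051059,  53.65148794, 167.43377948]), np.float64(1.0896307078620395))
ear hole z34 [527.9  71.   34. ]
ear hole z34 [423.2  25.9  34. ]
(154, 245) [499. 202.  40.]
(267, 258) [463. -62.  40.]
(266, 145) [734. -65.  40.]
(343, 202) [ 593. -247.   40.]
(155, 153) [718. 202.  40.]
(362, 285) [ 396. -284.   40.]
```

```bash
python3 - <<'E'
from h import *
for u,v,z in((147,135,0),(115,80,180),(160,80,180),(120,150,100),(172,142,90),(105,213,0),(150,208,0),(75,75,231)): print(u,v,z,plane("side",u,v,z).round())
E
```

```text
147 135 0 [451. 673.   0.]
115 80 180 [390. 820. 180.]
160 80 180 [547. 747. 180.]
120 150 100 [334. 386. 100.]
172 142 90 [494. 392.  90.]
105 213 0 [251. 223.   0.]
150 208 0 [370. 193.   0.]
75 75 231 [259. 764. 231.]
```

```bash
python3 -m handwheel '{"linear":[[3.4,3.55,-0.4],[3.4,3.55,-0.4],[3.4,3.55,-0.4],[3.4,3.55,-0.4],[3.4,3.55,-0.4],[3.4,3.55,0],[3.4,3.55,0],[3.4,3.55,0],[3.4,3.55,0],[3.4,3.55,0],[3.4,3.55,0],[3.4,3.55,0]],"twist":[0,0,0,0,0,0,0,0,0,0,0,0],"hand":[0,0,0,0,0,0,0,0,0,0,0,0]}' 60; python3 - <<'E'
from h import *
s=ctrl.read_state(); print(s['qpos'].round(1),s['tool_pos'],s['tcp_rot'])
E
```

```text
t: 1.6
tool_pos: [474.9, 53.3, 251.3]
tcp_rot: [-180.0, 0.0, -24.8]
contact_force: [1.6, 1.1, -0.1]
width: 85.5
[ 30.1   0.8 -21.4  -0.  -67.7  35.2] [474.90823052  53.33018351 251.26420658] [-1.79991907e+02  3.31940328e-03 -2.47827497e+01]
```

```bash
python3 -m handwheel '{"linear":[[0.14,0.13,2],[0,0,3],[0,0,3],[0,0,2.5],[0,0,1.4],[0,0,0],[0,0,0]],"twist":[0,0,0,0,0,0,0],"hand":[0,0,0,0,0,0,0]}' 20; python3 - <<'E'
from h import *
a=[cv2.resize(ctrl.read_camera(n)[y:y+120,x:x+130,::-1],None,fx=3,fy=3) for n,x,y in(("side",130,110),("top",150,190))]
cv2.imwrite("pics/d.png",np.hstack(a))
E
```

```text
t: 2.48
tool_pos: [476.2, 53.4, 133.2]
tcp_rot: [-180.0, -0.1, -24.8]
contact_force: [0.2, -0.4, 0.7]
width: 85.4
```

View pics/d.png

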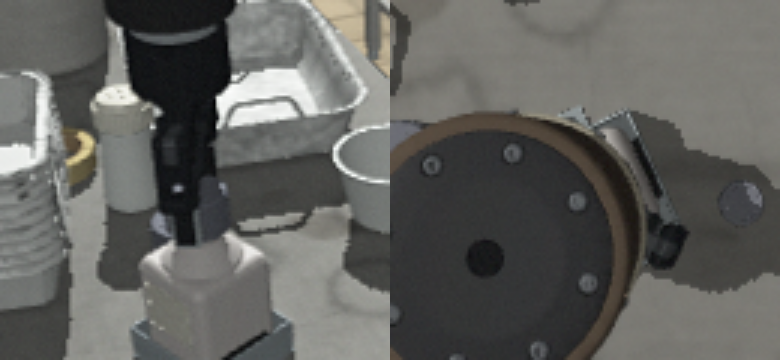

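The side crop shows the fingers straddling the cap, with the tips just below its skirt and clear of the shoulder. The top view is blocked by the wrist. I'll close gently and read the side force as a centring check.

```bash
python3 -m handwheel '{"linear":[[0,0,0],[0,0,0],[0,0,0],[0,0,0],[0,0,0],[0,0,0]],"twist":[0,0,0,0,0,0],"hand":[1,1,1,1,1,1]}' 20; python3 - <<'E'
from h import *
for n in range(2):
    s=ctrl.read_state(); print(s['t'],s['tool_pos'],s['contact_force'],s['moment'],s['width'])
a=[cv2.resize(ctrl.read_camera(n)[y:y+100,x:x+100,::-1],None,fx=5,fy=5) for n,x,y in(("side",145,130),)]
cv2.imwrite("pics/e.png",np.hstack(a))
E
```

```text
t: 3.32
tool_pos: [475.6, 53.1, 132.4]
tcp_rot: [-180.0, -0.0, -24.8]
contact_force: [-1.6, -0.8, 3.4]
width: 50.9
3.325 [475.64229866  53.12376869 132.39536475] [-1.60668774 -0.81204194  3.40204896] [-0.24005367  0.3410055  -0.04619602] 50.92478275950192
3.325 [475.64229866  53.12376869 132.39536475] [-1.60668774 -0.81204194  3.40204896] [-0.24005367  0.3410055  -0.04619602] 50.92478275950192
```

View pics/e.png

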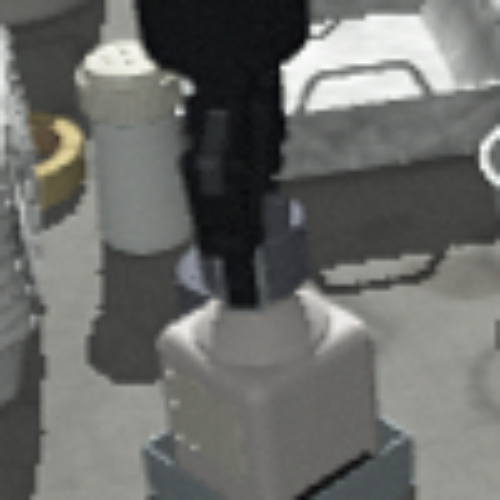

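Judged by the side view along the jaw direction, the finger lies within about 1 mm of its expected line on the cap, and the side forces are small. I'll firm up the grip and push down.

```bash
python3 -m handwheel '{"linear":[[0,0,0],[0,0,0],[0,0,0.2],[0,0,0.2],[0,0,0.2],[0,0,0.2],[0,0,0],[0,0,0]],"twist":[0,0,0,0,0,0,0,0],"hand":[1,1,1,1,1,1,1,1]}' 80;  python3 - <<'E'
from h import *
s=ctrl.read_state(); print(s['t'],s['tool_pos'],s['contact_force'],s['moment'],s['width'],s['qpos'].round(1))
E
```

```text
t: 4.38
tool_pos: [475.7, 53.1, 125.1]
tcp_rot: [-180.0, -0.0, -24.8]
contact_force: [-5.2, -0.1, 15.1]
width: 49.8
4.375 [475.69625011  53.09638396 125.12782458] [-5.22764738 -0.0629778  15.05744118] [-0.21357257  1.70698842 -0.04764965] 49.78418621389989 [ 30.    7.8 -31.9   0.  -50.2  35.2]
```

```bash
python3 -m handwheel '{"linear":[[0,0,0.1],[0,0,0],[0,0,0]],"twist":[0,0,0],"hand":[1,1,1]}';  python3 - <<'E'
from h import *
s=ctrl.read_state(); print(s['t'],s['tool_pos'],s['contact_force'],s['moment'],s['width'])
cv2.imwrite("pics/f.png",cv2.resize(ctrl.read_camera("side")[130:230,145:245,::-1],None,fx=5,fy=5))
E
```

```text
t: 4.75
tool_pos: [475.7, 53.1, 125.1]
tcp_rot: [-180.0, -0.1, -24.8]
contact_force: [-9.0, 0.1, 24.5]
width: 49.9
4.75 [475.73413507  53.08889799 125.05500458] [-8.97582947  0.13194782 24.49617021] [-0.04516459  3.36815484 -0.01151324] 49.886516271338266
```

View pics/f.png

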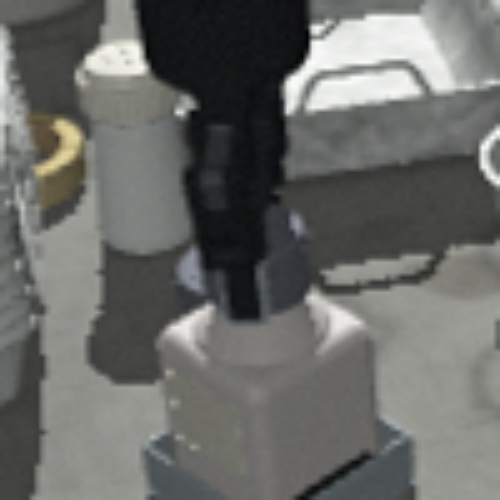

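The cap moved down with the fingers by about 8 mm. The force now rises without any travel, so it is at the hard stop. It may be leaning slightly. I'll ease the push a little, grip harder and turn past the teeth.

```bash
python3 -m handwheel '{"linear":[[0,0,-0.06],[0,0,0],[0,0,0],[0,0,0],[0,0,0],[0,0,0],[0,0,0],[0,0,0]],"twist":[0,0,-5,-8,-8,-8,-6,0],"hand":[1,1,1,1,1,1,1,1]}' 110;  python3 - <<'E'
from h import *
s=ctrl.read_state(); print(s['t'],s['tool_pos'],s['tcp_rot'],s['contact_force'],s['moment'],s['width'],s['qpos'].round(1))
cv2.imwrite("pics/g.png",cv2.resize(ctrl.read_camera("side")[130:230,145:245,::-1],None,fx=5,fy=5))
E
```

```text
t: 5.8
tool_pos: [476.6, 53.2, 125.3]
tcp_rot: [180.0, -0.1, 10.3]
contact_force: [-3.0, -1.8, 16.0]
width: 49.3
5.8 [476.58444975  53.16567015 125.27037546] [ 1.79976881e+02 -1.30902389e-01  1.03387855e+01] [-3.01507256 -1.8368647  15.9598574 ] [-0.78423983  0.93452735  0.03556672] 49.33078133992509 [ 30.    7.8 -31.9   0.1 -50.1  70.3]
```

View pics/g.png

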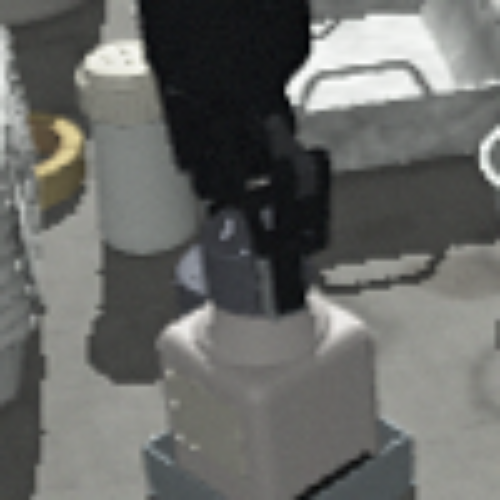

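The cap has turned with the jaws by 35°. The moment about z is near zero, so it is neither blocked nor slipping, and it is still pressed at 16 N. I'll continue to about 77° while it is pushed.

```bash
python3 -m handwheel '{"linear":[[0,0,0],[0,0,0],[0,0,0],[0,0,0],[0,0,0],[0,0,0],[0,0,0]],"twist":[-8,-8,-8,-8,-8,-2,0],"hand":[1,1,1,1,1,1,1]}' 110;  python3 - <<'E'
from h import *
s=ctrl.read_state(); print(s['t'],s['tool_pos'],s['tcp_rot'],s['contact_force'],s['moment'],s['width'],s['qpos'].round(1))
E
python3 -m handwheel '{"linear":[[0,0,-0.3],[0,0,-0.4],[0,0,-0.5],[0,0,-0.5],[0,0,0]],"twist":[0,0,0,0,0],"hand":[1,1,1,1,1]}' 110;  python3 - <<'E'
from h import *
s=ctrl.read_state(); print(s['t'],s['contact_force'],s['moment'],s['width'])
cv2.imwrite("pics/i.png",cv2.resize(ctrl.read_camera("side")[130:230,145:245,::-1],None,fx=5,fy=5))
E
```

```text
t: 6.72
tool_pos: [476.5, 53.2, 125.3]
tcp_rot: [179.9, -0.1, 52.3]
contact_force: [-3.5, -2.0, 14.6]
width: 49.2
6.725 [476.53899428  53.18018357 125.28988642] [ 1.79900393e+02 -8.28807157e-02  5.22796400e+01] [-3.50401465 -2.01367431 14.63995577] [-0.66514394  1.081321    0.06066019] 49.18708870043157 [ 3.000e+01  7.800e+00 -3.190e+01  1.000e-01 -5.010e+01  1.122e+02]
t: 7.35
tool_pos: [475.2, 53.2, 140.9]
tcp_rot: [-180.0, 0.0, 52.2]
contact_force: [-0.7, 0.1, 0.2]
width: 48.9
7.35 [-0.73243037  0.07546808  0.22375216] [ 0.01359895 -0.00938012  0.0049053 ] 48.87011578725091
```

View pics/i.png

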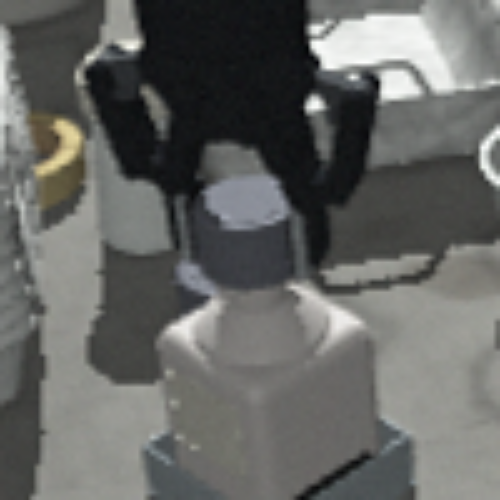

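The cap has risen with the fingers and the contact force is about zero, so it is free. Now I'll lift to a gap of about 80 mm.

```bash
python3 -m handwheel '{"linear":[[0,0,-0.5],[0,0,-1],[0,0,-1.5],[0,0,-1.75],[0,0,-1.75],[0,0,-1.5],[0,0,-0.8],[0,0,-0.45],[0,0,0],[0,0,0],[0,0,0]],"twist":[0,0,0,0,0,0,0,0,0,0,0],"hand":[1,1,1,1,1,1,1,1,1,1,1]}' 110;  python3 - <<'E'
from h import *
s=ctrl.read_state(); print(s['t'],s['tool_pos'],s['contact_force'],s['moment'],s['width'],s['qvel'].round(2))
im=ctrl.read_camera("side")[90:230,145:245,::-1]
cv2.imwrite("pics/j.png",cv2.resize(im,None,fx=4.2,fy=4.2,interpolation=cv2.INTER_CUBIC))
E
```

```text
t: 8.78
tool_pos: [475.4, 53.0, 232.9]
tcp_rot: [-180.0, 0.0, 52.2]
contact_force: [0.1, -0.6, -1.3]
width: 49.0
8.775 [475.35791163  53.04437119 232.94869747] [ 0.13193725 -0.57469249 -1.31541365] [-0.01501344  0.00811357  0.02056202] 48.98495666330836 [-0.06 -0.05  0.12 -0.06 -0.07  0.06]
```

View pics/j.png

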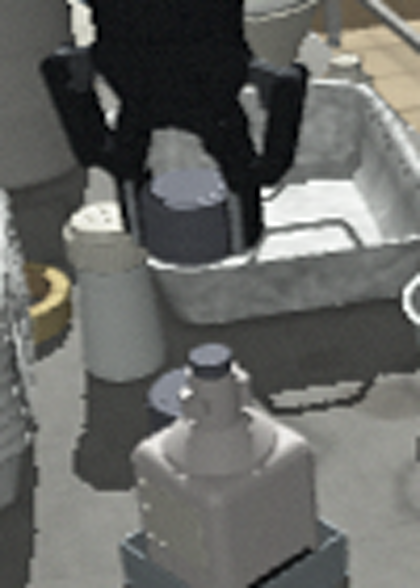

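The cap is held above the uncovered bottle mouth, with its top ellipse at about (188,190) in the crop and the bottle's mouth at (210,358). I'll check its tilt and its position over the mouth with numbers.

```bash
python3 - <<'E'
from h import *
im=ctrl.read_camera("side"); cv2.imwrite("pics/k_raw.png",im[:,:,::-1])
def fit(c,seed,box,tol):
    x,y,w,h=box; q=c[y:y+h,x:x+w].astype(int); s=np.median(c[seed[1]-1:seed[1]+2,seed[0]-1:seed[0]+2].reshape(-1,3),0)
    m=((abs(q-s).max(2)<tol)&(q[:,:,2]-q[:,:,0]>4)).astype(np.uint8)
    k=max(cv2.findContours(m,0,1)[0],key=cv2.contourArea); e=cv2.fitEllipse(k)
    print(s,"c",e[0][0]+x,e[0][1]+y,"ax",e[1],"ang",e[2],"bb",cv2.boundingRect(k),"ratio",(e[1][0]+1)/(e[1][1]+1))
    return e[0][0]+x,e[0][1]+y
old=cv2.imread("pics/side0.png")[:,:,::-1]
for c,s in((old,(194,173)),(im,(189,135))):
    p=fit(c,s,(s[0]-20,s[1]-12,40,24),28); o,d=ray("side",*p); print("sin depression",-d[2])
    z=170 if c is old else 157+97+17
    print(plane("side",*p,z).round(1))
print("mouth seal",plane("side",145+210/4.2,90+356/4.2,157).round(1))
E
```

```text
[129. 133. 143.] c 194.40761947631836 173.0724115371704 ax (9.581686973571777, 19.693775177001953) ang 82.96205139160156 bb (10, 7, 21, 11) ratio 0.5113463775005995
sin depression 0.5185285671080498
[475.7  49.2 170. ]
[132. 136. 145.] c 189.7469654083252 134.05812740325928 ax (8.902238845825195, 17.09900665283203) ang 91.26517486572266 bb (12, 7, 18, 10) ratio 0.5471150453594507
sin depression 0.42507570691914487
[476.   48.7 271. ]
mouth seal [479.6  62.  157. ]
```

```bash
python3 - <<'E'
import cv2,numpy as np
a=cv2.imread("pics/k_raw.png")[115:160,165:215]
a=np.clip(a.astype(float)*1.5,0,255).astype(np.uint8)
cv2.imwrite("pics/k.png",cv2.resize(a,None,fx=12,fy=12,interpolation=0))
E
```

```text
(no output)
```

View pics/k.png

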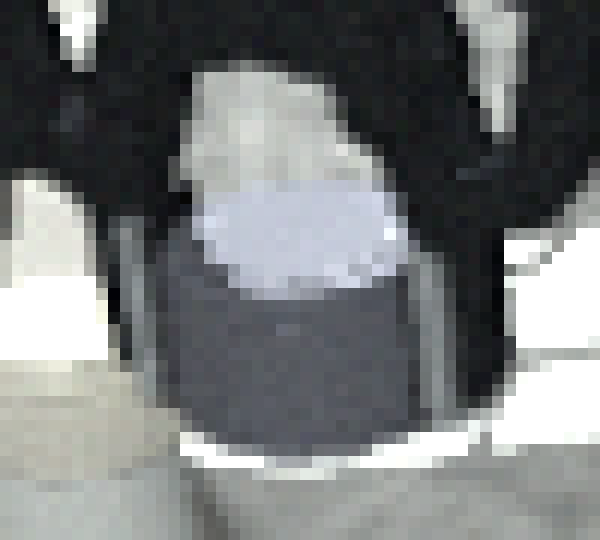

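The zoom shows the cap between both pads. Its side is about 13 px tall (13.7 px expected if level) and its bottom edge is symmetric, so the tilt is about 2–5°, inside the 11° limit. Its position and height agree with the lift, so I'll hand in.

```bash
python3 - <<'E'
from h import *
s=ctrl.read_state(); print(s['t'],s['tool_pos'],s['contact_force'],s['width'],s['qvel'].round(2))
print(ctrl.job_done())
E
```

```text
8.875 [475.44469047  53.1004248  233.09790988] [ 0.19473551 -0.28560337 -0.2259661 ] 49.13410244351855 [ 0.04 -0.12  0.02 -0.05 -0.    0.02]
the job is handed in; nothing more can be done
None
```

I pushed the cap to its hard stop, turned it about 77° (1.34 rad) anticlockwise while keeping it pressed at about 15 N, and lifted it off. The job was handed in at 8.9 s, with the cap held at a 110 N grip setting and about 80 mm above the mouth. No verdict was reported.

**Last checks**
- **Free of the bottle:** the contact force is near zero, and the arm was at rest to within 0.12°/s.
- **Height and position:** the cap's height and position in the side view agree with the lift. It is within a few mm of the mouth's axis.
- **Neighbours:** I never moved near the spice jar, timer or tub. I did not measure their positions again at the end.

**Disagreements**
- **Position across the table:** the side camera put the cap about 4 mm less in y than the top camera. A rough reading of the uncovered mouth was about 9 mm the other way. Both are inside the 20 mm limit.
- **Opening:** the fingers read 49–51 mm on the 53 mm cap.
- **Tilt:** the raw ellipse fit gave about 8°, but the fingers cut off its edges. The cap's outline gives about 2–5°, and the limit is about 11°.

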